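Unhook a circuit board from its display peg and stand it in the inspection rack

TASK

Take the circuit board off the display peg: lift it so that the hanger's window clears the peg's upturned red tip while you slide it off, gently, so that the thin peg is not strained. Then lower it upright into the free, yellow-edged groove of the rack, centred along the groove, until it rests on the groove's floor, and only then let go. Leave the other board and the things on the desk where they are.

Things in the scene. Friction and masses are not known exactly. Their poses are not given: they have to be found in the camera images.
- board_grip (a point): Centre of the blue grip bar on top of the hung board: 12 mm thick (x), 60 wide (y), 26 high (z); grip it across its thickness from above. Axes are the board's: x through its thickness (components face -x, away from the post), y its width, z up. Below: a white hanger plate 5 mm thick, 60 wide, with a closed window, then the green board 5 mm thick, 110 wide, 91 high. All 0.13 to 0.25 kg.
- board_slot (a point): Centre of the hanger's closed rectangular window, 24 mm wide (y) and 25 mm high (z), 45.5 mm below board_grip. At the start the window's rounded upper edge rests on the peg. After lifting, its lower edge meets the rod's underside: feel for this with a light touch, contact is stiff (about 20 N per mm).
- board_foot (a point): Middle of the board's lower edge, 149 mm below board_grip.
- stand: Fixed stand; origin on the table straight under the place where the board hangs. -x is the way the peg points, away from the post (51 to 69 mm behind on +x, 174 mm high). The board is free of the peg once its plane is 120 mm out along -x. The board must never load the peg or stand with more than 15 N.
- stand_hang (a point): Centre of the peg where the board hangs, 170 mm above the stand's origin. The steel rod, 8 mm thick, runs 105 mm out from here (stand -x), sloping anywhere from 5 degrees down to 17 up: this differs each time and is not measured. At its end a red tip turns up square to it; rod underside to tip top measures 20 mm, so the 25 mm window clears it with a few mm to spare.
- rack_groove (a point): Centre of the floor of the free groove of the fixed rack, 10 mm above the table; x across it, y along it, z up. The groove is 9 mm wide, 130 long, open at its ends, walls 32 mm high, topped by yellow lips that flare to about 20 mm at 39 mm above its floor. A second groove with black lips, 60 mm away along +x, holds the other board.
- other_board: Bare green board, 5 by 110 by 80 mm (x, y, z), standing in the rack's second groove; origin at the middle of its lower edge. To be left alone.
- ink_pad: Red round ink pad, 80 mm across, 18 high, loose on the desk; origin under its centre. To be left alone.
- yellow_box: Yellow box, 60 by 90 by 35 mm, loose on the desk; origin under its centre. To be left alone.
- tin_lid: Round steel tin lid, 76 mm across, 12 high, loose on the desk; origin under its centre. To be left alone.
Not all that is in view belongs to the job. What is shaped like the stand but green or purple is not meant. What is shaped like the part that bears board_grip but pink is not meant.

How it is judged:
By the outcome, as a careful person would: the job done as asked, in the order asked, and still so for the second after the job is handed in, with the robot touching nothing.
It also fails if it takes over 72 s, if anything falls off the work surface, if the arm or the gripper's body presses on something with over 40 N, if the wrist force passes 120 N, or if a joint passes its speed limit or range.

ROBOT

A 6-joint arm with a two-finger parallel gripper is mounted at the origin on the work surface. World frame = base frame: x ahead of the robot, y to its left, z up, the work surface at z = 0. Lengths are in m, angles in rad, forces in N, time in s.
With the tool pointing down it reaches from about 0.325 to 0.775 m from the base axis. Payload 9.3 kg.
Tool frame: the origin (TCP) lies on the front face of the gripper's body, between the roots of the fingers; the fingertips stand 73 mm ahead of it and the grasp point (between the pads) lies 54 mm ahead of it (ctrl.nose_length is the distance from the TCP to the fingertips, in m); z points along the fingers, y is the line along which they close (so a half turn about z gives the same grasp; the last joint's range is limited). The gripper opens to 85 mm and grips with 20 to 120 N. Pads are 22 mm wide; open, the fingers measure 114 mm over their backs; the gripper's body (76 mm by 85 mm) begins 54 mm behind the grasp point. The pads swing forward as they close: fully open they stand 13 mm farther back than shut.
Start: joints at [-1.499, 0.259, 0.021, 1.334, 0, 1.418], TCP at [0.123, -0.536, 0.304] pointing down, gripper open.
Joint ranges: [-3.04, 3.04], [-0.91, 1.82], [-1.04, 1.36], [-1.92, 1.95], [-1.52, 1.45], [-3.14, 3.14]. Speed limits (rad/s): [2.22, 2.22, 2.79, 3.14, 3.14, 3.14].

INTERFACE

Orientations are given as a 3x3 rotation matrix whose columns are the frame's x, y, z axes.
In Python, from station import ctrl gives the robot as it stands.
- The arm moves only by the tool step_arm, never from a script. Its arguments are lists of equal length, an entry for each row: "gripper": the finger opening in m, from 0 to 0.0854; "xyz": the shift along the tool's x, y, z in m, a list of three; "rotation": the turn, a rotation vector about the tool's x, y, z in degrees, a list of three. A call has exactly 8 rows; each row is the pose to reach, as a shift and turn from the pose commanded when the call began, along the tool's axes at that moment; what a row does not reach only later rows make up. A row lasts 1/12 s, in which the tool goes at most 41.7 mm and 7.16 degrees, less where a joint would pass 70% of its speed; a pose out of reach is approached as far as the arm can. A call with a gripper value outside its range is refused whole. The fingers move at their own pace and stop on an object; "force" is the grip in N (left out, the last holds). Time passes only in rows, so rows that repeat a pose let the fingers close, or fill a call up. It gives the time, the measured TCP pose, the force, the opening and the grip force at its end, in the units of the state.
- ctrl.get_obs(): the state, without advancing time (a new reading comes with each control period).
- ctrl.grab_frame(name): name is "side" or "top" or "wrist"; returns a dict with "frame" (420x560x3 uint8, red, green, blue), "fx", "fy", "cx", "cy" (pixels), "xyz" and "rotation" of the camera in the world. Camera axes: x right, y down, z forward; pixel columns grow to the right and rows downward; lengths in m; the calibration is good to about 2 mm. A picture is of the moment at which its call begins. There is no depth.
- ctrl.sign_off(): hands the job in; it is judged then, once.
The state is a dict: "time": time; "joint_pos": joint angles; "dq": joint speeds; "effort": joint torques, N m; "tcp_pos": TCP position; "tool_rot": TCP orientation; "ft_force": force on the tool from outside, world axes, zero at the start; "ft_torque": the same for the moment, N m; "opening": opening from 0.0 (shut) to 1.0 (fully open); "grip_force": force on a finger pad.
Only numpy, scipy, OpenCV 4.12 (cv2) and the standard library are available. Lean on these libraries where they do the work, as an engineer would, in place of code of your own. Each camera call takes 0.05 s, during which the arm holds its last target. There are 200 camera calls.

## Working session

There is one attempt and no reset: what is moved stays moved. The work goes in short steps, Python scripts to look and compute and a tool call to move; the robot and the scene stay as the last step left them, time stands still between calls to the robot, and variables do not carry over. Pictures are saved under pics/ and viewed, at most 10 in all, crops included, and the job is handed in when it is done.

Besides the shell and the picture viewer there is one more tool, called after ">>>" as name(argument=value, ...) on one line, values as JSON. step_arm: Moves the arm, as the interface text tells. Its arguments: {"type":"object","properties":{"gripper":{"type":"array","items":{"type":"number"}},"xyz":{"type":"array","items":{"type":"array","items":{"type":"number"}}},"rotation":{"type":"array","items":{"type":"array","items":{"type":"number"}}},"force":{"type":"number"}},"required":["gripper","xyz","rotation"]}

```bash
mkdir -p pics; python3 - <<'E'
from station import ctrl
import cv2, numpy as np, pickle
d={}
for n in ["side","top"]:
    f=ctrl.grab_frame(n); d[n]=f
    print(n,f["fx"],f["cx"],f["cy"],f["xyz"],np.round(f["rotation"],3).tolist())
    cv2.imwrite(f"pics/{n}0.png",f["frame"][:,:,::-1])
pickle.dump(d,open("d0.pkl","wb"))
o=ctrl.get_obs();print(o["tcp_pos"],o["tool_rot"],o["ft_force"],ctrl.nose_length)
E
```

```text
side 392.6341854612949 274.7431885804882 214.71444783967868 [0.30447    0.73791502 0.68092385] [[-0.978, -0.115, 0.173], [-0.208, 0.552, -0.807], [-0.003, -0.826, -0.564]]
top 429.52410037725963 278.51019355382147 212.30355127168986 [ 0.42099743 -0.08151544  1.04886206] [[0.001, -0.999, 0.041], [-1.0, -0.001, -0.007], [0.007, -0.041, -0.999]]
[ 0.12258464 -0.53599613  0.30331211] [[ 9.74835925e-01  2.22923553e-01 -9.80206612e-05]
 [ 2.22923504e-01 -9.74835169e-01  1.22631572e-03]
 [ 1.77820670e-04 -1.21730773e-03 -9.99999243e-01]] [ 0.2638151  -0.49541501  0.2459172 ] 0.0726
```

View pics/side0.png

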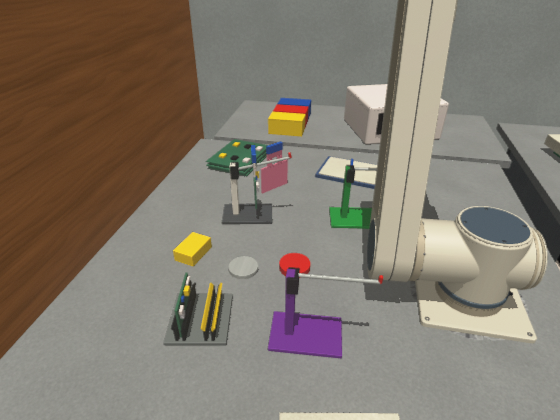

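View pics/top0.png

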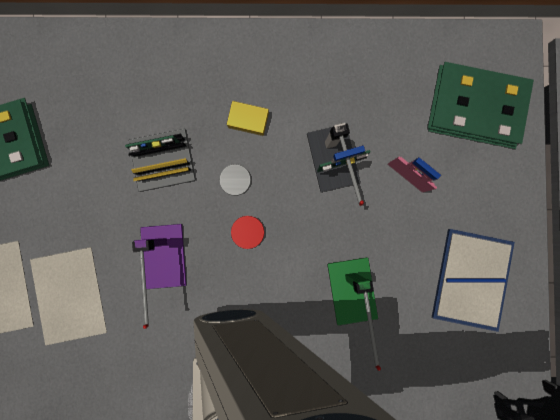

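Side: purple stand (305,330), green stand (350,215), dark stand with the hung board (247,212), a pink board (273,170), rack with yellow lips (213,310). Top: the stands are purple (163,255), green (352,290) and dark (335,155). The blue grip of the green board on the dark stand is at (350,153), the pink decoy at (412,172). The dark stand's board fits the description, so I'll confirm it in an enlarged crop.

```bash
python3 - <<'E'
import cv2, numpy as np, pickle
d=pickle.load(open("d0.pkl","rb"))
T=d["top"]["frame"][:,:,::-1]; S=d["side"]["frame"][:,:,::-1]
r=lambda im,y,x,h,w,s: cv2.resize(im[y:y+h,x:x+w],None,fx=s,fy=s,interpolation=cv2.INTER_CUBIC)
a=r(T,110,295,100,130,3); b=r(S,135,210,100,100,4)[:300]
b=r(S,135,210,100,130,3); c=r(T,120,115,75,97,4); e=r(S,265,160,75,97,4)
top=np.hstack([a,b]); bot=np.hstack([c,e]); W=max(top.shape[1],bot.shape[1])
pad=lambda i:cv2.copyMakeBorder(i,0,0,0,W-i.shape[1],cv2.BORDER_CONSTANT)
im=np.vstack([pad(top),pad(bot)]); print(im.shape)
cv2.imwrite("pics/crop.png",im)
E
```

```text
(600, 780, 3)
```

View pics/crop.png

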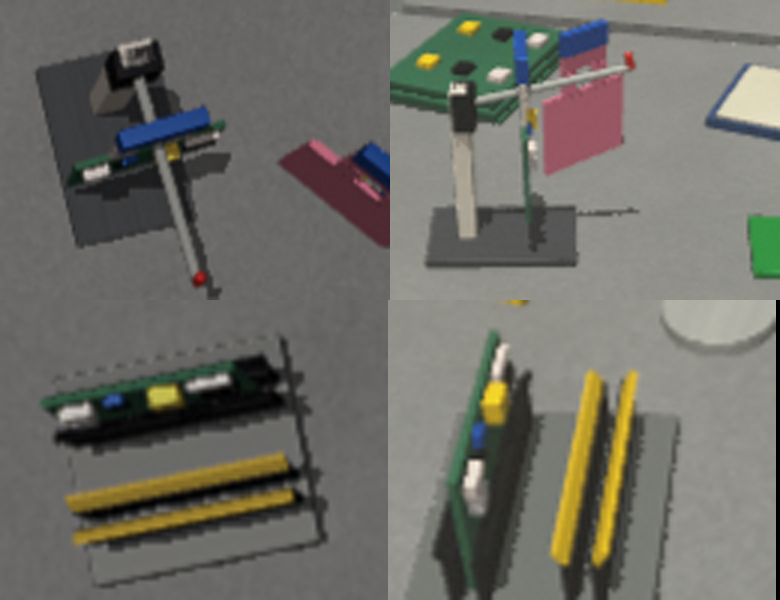

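The crop confirms it: blue grip with a green board on the dark stand, rod sloping up to the red tip. The pink one is the decoy, and the free groove has yellow lips. Measuring now.

```bash
cat > h.py <<'E'
import cv2, numpy as np
def ray(f,uv):
    v=f["rotation"]@np.array([(uv[0]-f["cx"])/f["fx"],(uv[1]-f["cy"])/f["fy"],1.]); return np.array(f["xyz"]),v/np.linalg.norm(v)
def plane(f,uv,z):
    o,v=ray(f,uv); return o+v*(z-o[2])/v[2]
def tri(f,a,g,b):
    o1,v1=ray(f,a);o2,v2=ray(g,b)
    s=np.linalg.lstsq(np.c_[v1,-v2],o2-o1,rcond=None)[0]
    p,q=o1+s[0]*v1,o2+s[1]*v2
    return (p+q)/2,np.linalg.norm(p-q)
def blobs(f,lo,hi,roi,mn=8):
    x,y,w,h=roi; m=np.zeros(f["frame"].shape[:2],np.uint8)
    hsv=cv2.cvtColor(np.ascontiguousarray(f["frame"]),cv2.COLOR_RGB2HSV)
    m[y:y+h,x:x+w]=cv2.inRange(hsv,lo,hi)[y:y+h,x:x+w]
    n,l,s,c=cv2.connectedComponentsWithStats(m)
    return [(c[i],s[i,4],cv2.minAreaRect(np.argwhere(l==i)[:,::-1].astype(np.float32))) for i in range(1,n) if s[i,4]>=mn]
BLUE=((105,120,40),(125,255,255));RED=((0,150,80),(6,255,255));YEL=((18,150,60),(32,255,255))
E
python3 - <<'E'
from h import *; import pickle
d=pickle.load(open("d0.pkl","rb"));T,S=d["top"],d["side"]
np.set_printoptions(precision=4,suppress=True)
for nm,f,roi,col in [("blueT",T,(325,135,50,35),BLUE),("blueS",S,(245,140,18,40),BLUE),("redT",T,(350,190,25,20),RED),("redS",S,(280,145,20,20),RED),("yelT",T,(125,153,70,32),YEL),("yelS",S,(195,275,35,65),YEL)]:
    for c,a,r in blobs(f,*col,roi): print(nm,c,a,cv2.boxPoints(r).round(1).tolist())
bt=max(blobs(T,*BLUE,(325,135,50,35)),key=lambda b:b[1]);bs=max(blobs(S,*BLUE,(245,140,18,40)),key=lambda b:b[1])
rt=blobs(T,*RED,(350,190,25,20))[0][0];rs=blobs(S,*RED,(280,145,20,20),3)[0][0]
print("grip tri",tri(T,bt[0],S,bs[0]));print("tip",tri(T,rt,S,rs))
P=np.array([plane(T,p,.22)[:2] for p in cv2.boxPoints(bt[2])]);print("grip box",P.tolist(),P.mean(0))
for c,a,r in blobs(T,*YEL,(125,153,70,32)):
    P=np.array([plane(T,p,.047)[:2] for p in cv2.boxPoints(r)]);print("lip",P.tolist(),P.mean(0))
E
```

```text
blueT [348.5022 152.7265] 223 [[332.6000061035156, 153.3000030517578], [362.6000061035156, 144.3000030517578], [364.79998779296875, 151.60000610351562], [334.79998779296875, 160.60000610351562]]
blueT [337.5714 163.1429] 14 [[334.6000061035156, 163.1999969482422], [339.3999938964844, 160.8000030517578], [340.3999938964844, 162.8000030517578], [335.6000061035156, 165.1999969482422]]
blueS [253.1111 153.4861] 72 [[251.0, 145.0], [255.0, 145.0], [255.0, 162.0], [251.0, 162.0]]
redT [361.2308 202.2308] 13 [[360.0, 201.0], [363.0, 201.0], [363.0, 204.0], [360.0, 204.0]]
redS [289.5 155. ] 8 [[289.0, 153.0], [290.0, 153.0], [290.0, 157.0], [289.0, 157.0]]
yelT [159.0933 165.4533] 225 [[131.60000610351562, 169.0], [185.60000610351562, 158.0], [186.39999389648438, 161.89999389648438], [132.39999389648438, 173.0]]
yelT [161.3454 173.7577] 194 [[133.5, 177.5], [187.5, 166.6999969482422], [188.1999969482422, 170.1999969482422], [134.1999969482422, 181.0]]
yelS [206.8904 307.3772] 228 [[199.8000030517578, 330.20001220703125], [208.89999389648438, 282.6000061035156], [213.8000030517578, 283.5], [
[... 244 characters left out ...]
205 ]), np.float64(0.0018145833796417792))
tip (array([ 0.4753, -0.252 ,  0.1976]), np.float64(0.0024621895475061737))
grip box [[0.5702495986133691, -0.19219183129498235], [0.5880295379305646, -0.2507187046126478], [0.5738346554733911, -0.2548567103450612], [0.5560858367979877, -0.19636331478258906]] [ 0.572  -0.2235]
lip [[0.56330227619359, 0.25537984686507287], [0.5895881819492926, 0.129555591762102], [0.5802871774933556, 0.12757204135321729], [0.5540289203800113, 0.25335381861742595]] [0.5718 0.1915]
lip [[0.5433831456580289, 0.2506304119562451], [0.5690545801749615, 0.12477999183380703], [0.560913267350644, 0.12308067767238604], [0.5352656651934404, 0.24889373325147213]] [0.5522 0.1868]
```

```bash
cat > go.py <<'E'
# usage: go.py x y z yaw(deg of board x) [pitch] : grasp TCP target -> tool shift (m) and turn (deg)
import sys, numpy as np
from scipy.spatial.transform import Rotation as Ro
from station import ctrl
np.set_printoptions(precision=4,suppress=True)
def rot(yaw):
    a=np.radians(yaw); y=np.array([np.cos(a),np.sin(a),0]); z=np.array([0,0,-1.]); return np.c_[np.cross(y,z),y,z]
o=ctrl.get_obs(); R=np.array(o["tool_rot"]); p=np.array(o["tcp_pos"])
x,y,z,w=map(float,sys.argv[1:5])
print("shift",R.T@(np.array([x,y,z])-p),"turn",np.degrees(Ro.from_matrix(R.T@rot(w)).as_rotvec()),"t",o["time"],"p",p,"F",np.array(o["ft_force"]),"q",np.array(o["joint_pos"]))
E
python3 go.py .572 -.2245 .335 16.5
```

```text
shift [ 0.5076 -0.2035 -0.0313] turn [ -0.0452  -0.0648 -93.6192] t 0.1 p [ 0.1226 -0.536   0.3033] F [ 0.2638 -0.4954  0.2459] q [-1.4986  0.2592  0.0208  1.3337 -0.      1.4182]
```

>>> step_arm(gripper=[0.085,0.085,0.085,0.085,0.085,0.085,0.085,0.085], xyz=[[0.02,-0.008,-0.012],[0.05,-0.02,-0.02],[0.083,-0.033,-0.03],[0.117,-0.047,-0.031],[0.15,-0.06,-0.031],[0.183,-0.073,-0.031],[0.217,-0.087,-0.031],[0.25,-0.1,-0.031]], rotation=[[0,0,-5],[0,0,-11],[0,0,-17],[0,0,-23],[0,0,-29],[0,0,-35],[0,0,-41],[0,0,-47]], force=30)

```text
time: 0.77
tcp_pos: [0.3452, -0.3815, 0.3347]
tool_rot: [[0.497, 0.867, -0.0], [0.867, -0.497, 0.0], [0.0, -0.0, -1.0]]
ft_force: [0.6, -1.1, 0.4]
opening: 0.995
grip_force: 0.0
```

```bash
python3 go.py .572 -.2245 .335 16.5
```

```text
shift [ 0.2491  0.1186 -0.0002] turn [ -0.0105  -0.0158 -46.3314] t 0.7667 p [ 0.3452 -0.3815  0.3347] F [ 0.5968 -1.1427  0.4221] q [-0.9986  0.1905  0.009   1.3896  0.      1.0929]
```

>>> step_arm(gripper=[0.085,0.085,0.085,0.085,0.085,0.085,0.085,0.085], xyz=[[0.035,0.017,0],[0.071,0.034,0],[0.107,0.051,0],[0.143,0.068,0],[0.179,0.085,0],[0.215,0.102,0],[0.249,0.1186,0],[0.249,0.1186,0]], rotation=[[0,0,-6.5],[0,0,-13],[0,0,-20],[0,0,-26.5],[0,0,-33],[0,0,-40],[0,0,-46.3],[0,0,-46.3]])

```text
time: 1.43
tcp_pos: [0.5756, -0.2233, 0.3334]
tool_rot: [[-0.29, 0.957, -0.0], [0.957, 0.29, 0.002], [0.002, 0.0, -1.0]]
ft_force: [0.5, 0.2, -1.1]
opening: 0.991
grip_force: 0.0
```

```bash
python3 go.py .572 -.2245 .335 16.5; python3 - <<'E'
from station import ctrl
import cv2,pickle,numpy as np
f=ctrl.grab_frame("wrist");pickle.dump(f,open("w1.pkl","wb"));cv2.imwrite("pics/w1.png",f["frame"][:,:,::-1]);print(f["xyz"],f["rotation"],f["fx"])
E
```

```text
shift [-0.0001 -0.0038 -0.0016] turn [ 0.0194 -0.1116  0.3336] t 1.4333 p [ 0.5756 -0.2233  0.3334] F [ 0.5314  0.2389 -1.1003] q [-0.5064  0.3728  0.2621  1.4612  0.0016  0.7706]
[ 0.55377305 -0.14949566  0.40361812] [[ 9.57141005e-01  2.76722738e-01  8.54729401e-02]
 [ 2.89621959e-01 -9.14033133e-01 -2.84011536e-01]
 [-4.67350680e-04  2.96593927e-01 -9.55003573e-01]] 357.1891757920864
```

View pics/w1.png

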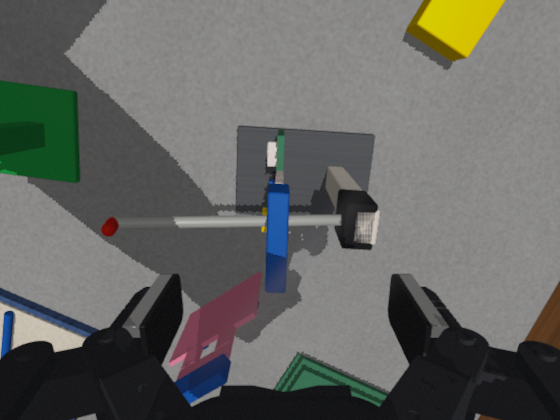

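The wrist view shows the bar under the hand, columns 268–289, rows 183–292, with the peg running left to the red tip at (110,227). Refining the bar's centreline and the tip.

```bash
python3 - <<'E'
from h import *; import pickle
np.set_printoptions(precision=4,suppress=True)
d=pickle.load(open("d0.pkl","rb"));T,S=d["top"],d["side"];W=pickle.load(open("w1.pkl","rb"))
hsv=cv2.cvtColor(W["frame"],cv2.COLOR_RGB2HSV);m=cv2.inRange(hsv,(105,120,30),(128,255,255));m[:,:255]=0;m[:,300:]=0;m[:175]=0;m[300:]=0
ex=np.array([np.cos(np.radians(16.8)),np.sin(np.radians(16.8))]);ey=np.array([-ex[1],ex[0]])
L=[]
for r in range(182,296,6):
    c=np.flatnonzero(m[r])
    if len(c)>5:
        p=plane(W,((c[0]+c[-1])/2,r),.22);L.append(p[:2]);print(r,c[0],c[-1],p[:2],p[:2]@ex,p[:2]@ey)
L=np.array(L[3:]);v=cv2.fitLine(L.astype(np.float32),cv2.DIST_L2,0,0,0).ravel();print("line",v,"yaw",np.degrees(np.arctan(-v[0]/v[1])))
rw=blobs(W,*RED,(90,210,40,35))[0][0];rt=blobs(T,*RED,(350,190,25,20))[0][0];rs=blobs(S,*RED,(280,145,20,20),3)[0][0]
print("tip",tri(W,rw,T,rt),tri(W,rw,S,rs))
# rod line in the wrist image crossing points at z .18
for u in (180,220,255,310,330):
    col=W["frame"][200:245,u].astype(int);g=np.flatnonzero((col.min(1)>110));print(u,g.min()+200 if len(g) else None,g.max()+200 if len(g) else None)
E
```

```text
188 268 288 [ 0.5631 -0.1935] 0.48313327901974157 -0.34799103615714044
194 267 289 [ 0.564  -0.1966] 0.4831160684257362 -0.3512635080737456
200 267 289 [ 0.565  -0.1998] 0.4830986798192092 -0.35456982780398144
206 267 289 [ 0.5659 -0.203 ] 0.48308111042397567 -0.357910523219569
212 268 288 [ 0.5669 -0.2062] 0.4830633574058221 -0.361286133226115
218 267 287 [ 0.5673 -0.2097] 0.4825033891648762 -0.3646976271220246
224 267 287 [ 0.5683 -0.213 ] 0.48248239776314594 -0.3681447356147732
230 267 287 [ 0.5693 -0.2163] 0.4824611834796887 -0.3716284446882576
236 266 287 [ 0.57   -0.2198] 0.4821643883887831 -0.3751495605929973
242 266 287 [ 0.571  -0.2232] 0.482141240031346 -0.37870824520222884
248 266 287 [ 0.572  -0.2266] 0.482117841912096 -0.38230532664035466
254 266 286 [ 0.5728 -0.2302] 0.4818143545419959 -0.38594166119339224
260 266 286 [ 0.5738 -0.2337] 0.48178891847549465 -0.38961742821698314
266 266 285 [ 0.5746 -0.2374] 0.48148029859395136 -0.39333374715393205
272 266 283 [ 0.5751 -0.2412] 0.48088380935036273 -0.39709129695050166
278 266 279 [ 0.5751 -0.2451] 0.479708615556665 -0.4008910192969817
284 266 274 [ 0.5748 -0.2492] 0.4782326693499863 -0.40473338493421057
290 266 284 [ 0.5786 -0.2521] 0.4810789606734962 -0.40861502459127097
line [ 0.2245 -0.9745  0.5717 -0.2271] yaw 12.974978
tip (array([ 0.4756, -0.2495,  0.2048]), np.float64(0.001855824076169835)) (array([ 0.4734, -0.2514,  0.1984]), np.float64(0.0014794335579878587))
180 217 227
220 200 226
255 216 225
310 215 224
330 215 244
```

```bash
python3 go.py .571 -.2235 .264 15.8
```

```text
shift [ 0.0019 -0.0022  0.0695] turn [-0.056  -0.0851  0.6954] t 1.4833 p [ 0.5738 -0.2248  0.3335] F [-0.5825 -0.0497 -0.4208] q [-0.5096  0.371   0.2597  1.4612  0.0003  0.7733]
```

>>> step_arm(gripper=[0.085,0.085,0.085,0.085,0.085,0.085,0.085,0.085], xyz=[[0.0019,-0.0022,0],[0.0019,-0.0022,0.008],[0.0019,-0.0022,0.02],[0.0019,-0.0022,0.032],[0.0019,-0.0022,0.044],[0.0019,-0.0022,0.054],[0.0019,-0.0022,0.06],[0.0019,-0.0022,0.06]], rotation=[[0,0,0.7],[0,0,0.7],[0,0,0.7],[0,0,0.7],[0,0,0.7],[0,0,0.7],[0,0,0.7],[0,0,0.7]])

```text
time: 2.15
tcp_pos: [0.5679, -0.2263, 0.2736]
tool_rot: [[-0.265, 0.964, -0.002], [0.964, 0.265, 0.001], [0.001, -0.001, -1.0]]
ft_force: [-0.8, 0.8, 0.3]
opening: 0.997
grip_force: 0.0
```

```bash
python3 go.py .571 -.2235 .264 15.8
```

```text
shift [0.0019 0.0037 0.0096] turn [-0.0825 -0.0792 -0.4135] t 2.15 p [ 0.5679 -0.2263  0.2736] F [-0.803   0.7975  0.2957] q [-0.5164  0.3744  0.1137  1.3122 -0.      0.7859]
```

>>> step_arm(gripper=[0.085,0.085,0.085,0.085,0.085,0.085,0.085,0.085], xyz=[[0.001,0.0037,0.003],[0.002,0.0037,0.006],[0.002,0.0037,0.0096],[0.002,0.0037,0.0096],[0.002,0.0037,0.0096],[0.002,0.0037,0.0096],[0.002,0.0037,0.0096],[0.002,0.0037,0.0096]], rotation=[[0,0,-0.4],[0,0,-0.4],[0,0,-0.4],[0,0,-0.4],[0,0,-0.4],[0,0,-0.4],[0,0,-0.4],[0,0,-0.4]])

```text
time: 2.82
tcp_pos: [0.572, -0.223, 0.2655]
tool_rot: [[-0.274, 0.962, 0.0], [0.962, 0.274, -0.0], [-0.0, 0.0, -1.0]]
ft_force: [-0.5, 0.2, 0.1]
opening: 0.998
grip_force: 0.0
```

```bash
python3 go.py .571 -.2235 .264 15.8; python3 - <<'E'
from station import ctrl
from h import *
import pickle
np.set_printoptions(precision=4,suppress=True)
f=ctrl.grab_frame("wrist");cv2.imwrite("pics/w2.png",f["frame"][:,:,::-1]);pickle.dump(f,open("w2.pkl","wb"))
for c,a,r in blobs(f,*BLUE,(200,150,160,200),300):
    print(c,a); P=np.array([plane(f,p,.22)[:2] for p in cv2.boxPoints(r)]);print(P,P.mean(0))
E
```

```text
shift [-0.0002 -0.0011  0.0015] turn [0.012  0.0104 0.082 ] t 2.8167 p [ 0.572  -0.223   0.2655] F [-0.464   0.2155  0.0575] q [-0.5083  0.3803  0.1022  1.2924  0.      0.7853]
[281.7917 283.2602] 4051
[[ 0.5693 -0.2396]
 [ 0.555  -0.1837]
 [ 0.5655 -0.1808]
 [ 0.5813 -0.2363]] [ 0.5678 -0.2101]
```

View pics/w2.png

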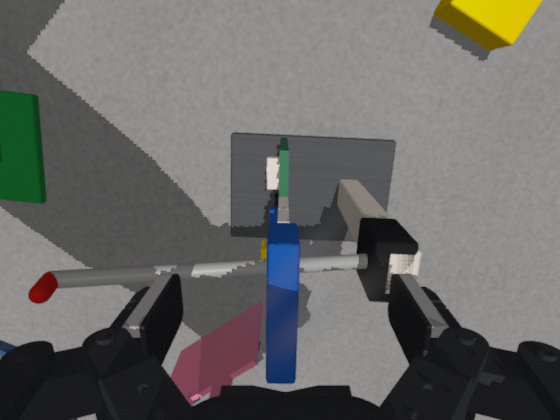

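Bar (columns 267–299, rows 225–380) sits midway between the pads (180 and 390). Closing.

>>> step_arm(gripper=[0.06,0.045,0.03,0.02,0.014,0.01,0.008,0.006], xyz=[[0,-0.001,0.0015],[0,-0.001,0.0015],[0,-0.001,0.0015],[0,-0.001,0.0015],[0,-0.001,0.0015],[0,-0.001,0.0015],[0,-0.001,0.0015],[0,-0.001,0.0015]], rotation=[[0,0,0],[0,0,0],[0,0,0],[0,0,0],[0,0,0],[0,0,0],[0,0,0],[0,0,0]], force=40)

```text
time: 3.53
tcp_pos: [0.5711, -0.2233, 0.2638]
tool_rot: [[-0.274, 0.962, 0.0], [0.962, 0.274, -0.0], [-0.0, 0.0, -1.0]]
ft_force: [0.5, 0.2, -0.1]
opening: 0.132
grip_force: 43.1
```

>>> step_arm(gripper=[0.005,0.005,0.005,0.005,0.005,0.005,0.005,0.005], xyz=[[0,0,0],[0,0,0],[0,0,0],[0,0,0],[0,0,0],[0,0,0],[0,0,0],[0,0,0]], rotation=[[0,0,0],[0,0,0],[0,0,0],[0,0,0],[0,0,0],[0,0,0],[0,0,0],[0,0,0]])

```text
time: 4.2
tcp_pos: [0.571, -0.2232, 0.2638]
tool_rot: [[-0.274, 0.962, 0.0], [0.962, 0.274, -0.0], [-0.0, 0.0, -1.0]]
ft_force: [0.4, 0.4, 0.8]
opening: 0.131
grip_force: 43.1
```

Gripped. Lift 11 mm.

>>> step_arm(gripper=[0.005,0.005,0.005,0.005,0.005,0.005,0.005,0.005], xyz=[[0,0,-0.002],[0,0,-0.004],[0,0,-0.006],[0,0,-0.008],[0,0,-0.01],[0,0,-0.011],[0,0,-0.011],[0,0,-0.011]], rotation=[[0,0,0],[0,0,0],[0,0,0],[0,0,0],[0,0,0],[0,0,0],[0,0,0],[0,0,0]])

```text
time: 4.87
tcp_pos: [0.571, -0.2232, 0.2748]
tool_rot: [[-0.274, 0.962, 0.0], [0.962, 0.274, -0.0], [-0.0, 0.0, -1.0]]
ft_force: [0.8, 0.4, -1.8]
opening: 0.131
grip_force: 42.8
```

>>> step_arm(gripper=[0.005,0.005,0.005,0.005,0.005,0.005,0.005,0.005], xyz=[[0,0,-0.0005],[0,0,-0.001],[0,0,-0.0015],[0,0,-0.0015],[0,0,-0.0015],[0,0,-0.0015],[0,0,-0.0015],[0,0,-0.0015]], rotation=[[0,0,0],[0,0,0],[0,0,0],[0,0,0],[0,0,0],[0,0,0],[0,0,0],[0,0,0]])

```text
time: 5.53
tcp_pos: [0.571, -0.2232, 0.2763]
tool_rot: [[-0.274, 0.962, -0.0], [0.962, 0.274, 0.0], [0.0, -0.0, -1.0]]
ft_force: [0.7, 0.6, -1.9]
opening: 0.134
grip_force: 42.8
```

```bash
python3 - <<'E'
from station import ctrl
import cv2,pickle,numpy as np
f=ctrl.grab_frame("side");im=f["frame"][135:225,215:305,::-1];a=cv2.resize(im,None,fx=6,fy=6,interpolation=cv2.INTER_CUBIC)
cv2.imwrite("pics/s1.png",a);pickle.dump(f,open("s1.pkl","wb"));o=ctrl.get_obs();print(o["tcp_pos"],o["ft_force"])
E
```

```text
[ 0.57096335 -0.22322959  0.2762748 ] [-0.76888531  0.12247144 -2.31801677]
```

View pics/s1.png

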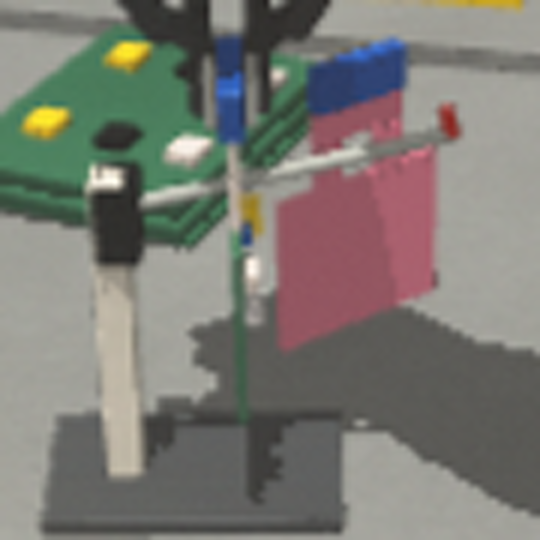

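The board hangs clear in the fingers; the rod runs in the crop from (140,203) to (437,133), red tip at (448,122). Working out the slope on the peg's vertical plane.

```bash
python3 - <<'E'
from h import *; import pickle
f=pickle.load(open("s1.pkl","rb"));a=np.radians(15.8);ex=np.array([np.cos(a),np.sin(a),0]);n=np.array([-ex[1],ex[0],0]);p0=np.array([.571,-.2235,0])
g=cv2.cvtColor(f["frame"],cv2.COLOR_RGB2GRAY).astype(float)
def P(u,v):
    o,d=ray(f,(u,v));q=o+d*(n@(p0-o))/(n@d);return (q-p0)@ex,q[2]
L=[]
for u in range(262,288):   # brightest band = rod, near the expected line
    v0=135+(203+(u-215)*6*0+( (u-215)*6-140)*(133-203)/297)/6
    r=np.arange(int(v0)-3,int(v0)+5);s=f["frame"][r,u].astype(float);w=np.clip(s.min(1)-s.min(1).min(),0,None)**2;L.append(P(u,(w@r)/w.sum()))
for u in (240,243,246,249):
    v0=135+(203+((u-215)*6-140)*(133-203)/297)/6;r=np.arange(int(v0)-3,int(v0)+5);s=f["frame"][r,u].astype(float);w=np.clip(s.min(1)-s.min(1).min(),0,None)**2;L.append(P(u,(w@r)/w.sum()))
L=np.array(L);print(L.round(4).tolist());c=np.polyfit(L[:,0],L[:,1],1);print(c,np.degrees(np.arctan(-c[0])))
for b in blobs(f,*RED,(280,145,20,20),3):print(P(*b[0]),b[2])
print([P(215+x/6,135+y/6) for x,y in((140,203),(215,187),(260,178),(437,133))])
E
```

```text
[[-0.0233, 0.1735], [-0.0262, 0.1769], [-0.0291, 0.1781], [-0.0319, 0.1799], [-0.0347, 0.1805], [-0.0376, 0.1804], [-0.0404, 0.1806], [-0.0432, 0.1811], [-0.046, 0.1824], [-0.0489, 0.1827], [-0.0517, 0.1828], [-0.0545, 0.1838], [-0.0573, 0.1857], [-0.0602, 0.1859], [-0.063, 0.1856], [-0.0658, 0.1842], [-0.0686, 0.1862], [-0.0715, 0.1857], [-0.0743, 0.1867], [-0.0771, 0.1883], [-0.0798, 0.1955], [-0.0827, 0.1955], [-0.0855, 0.1953], [-0.0883, 0.197], [-0.0911, 0.1972], [-0.0939, 0.1983], [0.0392, 0.1642], [0.0306, 0.1664], [0.0221, 0.1675], [0.0136, 0.1679]]
[-0.24896848  0.17139964] 13.980604977893218
(np.float64(-0.10090617819494875), np.float64(0.19812096469333823)) ((289.5, 155.0), (4.0, 1.0), 90.0)
[(np.float64(0.044134813358413474), np.float64(0.1600385913556388)), (np.float64(0.008449464493392305), np.float64(0.16718140742237553)), (np.float64(-0.012887869762490428), np.float64(0.17113913785491375)), (np.float64(-0.09632500032949248), np.float64(0.1915967355286453))]
```

>>> step_arm(gripper=[0.005,0.005,0.005,0.005,0.005,0.005,0.005,0.005], xyz=[[0,0,-0.0002],[0,0,-0.0004],[0,0,-0.0006],[0,0,-0.0006],[0,0,-0.0006],[0,0,-0.0006],[0,0,-0.0006],[0,0,-0.0006]], rotation=[[0,0,0],[0,0,0],[0,0,0],[0,0,0],[0,0,0],[0,0,0],[0,0,0],[0,0,0]])

```text
time: 6.25
tcp_pos: [0.571, -0.2232, 0.2769]
tool_rot: [[-0.274, 0.962, -0.0], [0.962, 0.274, 0.0], [0.0, -0.0, -1.0]]
ft_force: [0.3, 0.2, -2.6]
opening: 0.132
grip_force: 42.8
```

>>> step_arm(gripper=[0.005,0.005,0.005,0.005,0.005,0.005,0.005,0.005], xyz=[[0,0,-0.0002],[0,0,-0.0003],[0,0,-0.0005],[0,0,-0.0005],[0,0,-0.0005],[0,0,-0.0005],[0,0,-0.0005],[0,0,-0.0005]], rotation=[[0,0,0],[0,0,0],[0,0,0],[0,0,0],[0,0,0],[0,0,0],[0,0,0],[0,0,0]])

```text
time: 6.92
tcp_pos: [0.571, -0.2232, 0.2774]
tool_rot: [[-0.274, 0.962, -0.0], [0.962, 0.274, 0.0], [0.0, -0.0, -1.0]]
ft_force: [0.5, -0.0, -1.3]
opening: 0.13
grip_force: 42.8
```

>>> step_arm(gripper=[0.005,0.005,0.005,0.005,0.005,0.005,0.005,0.005], xyz=[[0,0,-0.0002],[0,0,-0.0003],[0,0,-0.0005],[0,0,-0.0005],[0,0,-0.0005],[0,0,-0.0005],[0,0,-0.0005],[0,0,-0.0005]], rotation=[[0,0,0],[0,0,0],[0,0,0],[0,0,0],[0,0,0],[0,0,0],[0,0,0],[0,0,0]])

```text
time: 7.58
tcp_pos: [0.571, -0.2233, 0.2779]
tool_rot: [[-0.274, 0.962, -0.0], [0.962, 0.274, -0.0], [0.0, -0.0, -1.0]]
ft_force: [0.9, -0.1, -2.4]
opening: 0.137
grip_force: 42.8
```

>>> step_arm(gripper=[0.005,0.005,0.005,0.005,0.005,0.005,0.005,0.005], xyz=[[0,0,-0.0002],[0,0,-0.0004],[0,0,-0.0004],[0,0,-0.0004],[0,0,-0.0004],[0,0,-0.0004],[0,0,-0.0004],[0,0,-0.0004]], rotation=[[0,0,0],[0,0,0],[0,0,0],[0,0,0],[0,0,0],[0,0,0],[0,0,0],[0,0,0]])

```text
time: 8.25
tcp_pos: [0.571, -0.2232, 0.2783]
tool_rot: [[-0.274, 0.962, -0.0], [0.962, 0.274, 0.0], [0.0, -0.0, -1.0]]
ft_force: [-0.5, 0.7, -2.3]
opening: 0.136
grip_force: 42.8
```

>>> step_arm(gripper=[0.005,0.005,0.005,0.005,0.005,0.005,0.005,0.005], xyz=[[0,0,-0.0002],[0,0,-0.0004],[0,0,-0.0004],[0,0,-0.0004],[0,0,-0.0004],[0,0,-0.0004],[0,0,-0.0004],[0,0,-0.0004]], rotation=[[0,0,0],[0,0,0],[0,0,0],[0,0,0],[0,0,0],[0,0,0],[0,0,0],[0,0,0]])

```text
time: 8.92
tcp_pos: [0.571, -0.2232, 0.2787]
tool_rot: [[-0.274, 0.962, -0.0], [0.962, 0.274, 0.0], [0.0, -0.0, -1.0]]
ft_force: [0.3, 0.1, -2.2]
opening: 0.129
grip_force: 42.8
```

>>> step_arm(gripper=[0.005,0.005,0.005,0.005,0.005,0.005,0.005,0.005], xyz=[[0,0,-0.0002],[0,0,-0.0004],[0,0,-0.0004],[0,0,-0.0004],[0,0,-0.0004],[0,0,-0.0004],[0,0,-0.0004],[0,0,-0.0004]], rotation=[[0,0,0],[0,0,0],[0,0,0],[0,0,0],[0,0,0],[0,0,0],[0,0,0],[0,0,0]])

```text
time: 9.58
tcp_pos: [0.571, -0.2232, 0.2791]
tool_rot: [[-0.274, 0.962, -0.0], [0.962, 0.274, 0.0], [0.0, -0.0, -1.0]]
ft_force: [-0.1, 0.8, -2.2]
opening: 0.131
grip_force: 42.8
```

>>> step_arm(gripper=[0.005,0.005,0.005,0.005,0.005,0.005,0.005,0.005], xyz=[[0,0,-0.0002],[0,0,-0.0004],[0,0,-0.0004],[0,0,-0.0004],[0,0,-0.0004],[0,0,-0.0004],[0,0,-0.0004],[0,0,-0.0004]], rotation=[[0,0,0],[0,0,0],[0,0,0],[0,0,0],[0,0,0],[0,0,0],[0,0,0],[0,0,0]])

```text
time: 10.25
tcp_pos: [0.571, -0.2232, 0.2795]
tool_rot: [[-0.274, 0.962, -0.0], [0.962, 0.274, 0.0], [0.0, -0.0, -1.0]]
ft_force: [0.5, -0.4, -2.6]
opening: 0.132
grip_force: 42.8
```

>>> step_arm(gripper=[0.005,0.005,0.005,0.005,0.005,0.005,0.005,0.005], xyz=[[0,0,-0.0002],[0,0,-0.0004],[0,0,-0.0004],[0,0,-0.0004],[0,0,-0.0004],[0,0,-0.0004],[0,0,-0.0004],[0,0,-0.0004]], rotation=[[0,0,0],[0,0,0],[0,0,0],[0,0,0],[0,0,0],[0,0,0],[0,0,0],[0,0,0]])

```text
time: 10.92
tcp_pos: [0.571, -0.2232, 0.2799]
tool_rot: [[-0.274, 0.962, -0.0], [0.962, 0.274, 0.0], [0.0, -0.0, -1.0]]
ft_force: [-0.6, 0.3, -2.4]
opening: 0.13
grip_force: 42.8
```

>>> step_arm(gripper=[0.005,0.005,0.005,0.005,0.005,0.005,0.005,0.005], xyz=[[0,0,-0.0002],[0,0,-0.0004],[0,0,-0.0004],[0,0,-0.0004],[0,0,-0.0004],[0,0,-0.0004],[0,0,-0.0004],[0,0,-0.0004]], rotation=[[0,0,0],[0,0,0],[0,0,0],[0,0,0],[0,0,0],[0,0,0],[0,0,0],[0,0,0]])

```text
time: 11.58
tcp_pos: [0.571, -0.2232, 0.2803]
tool_rot: [[-0.274, 0.962, -0.0], [0.962, 0.274, 0.0], [0.0, -0.0, -1.0]]
ft_force: [-0.2, 0.4, -1.8]
opening: 0.132
grip_force: 42.8
```

>>> step_arm(gripper=[0.005,0.005,0.005,0.005,0.005,0.005,0.005,0.005], xyz=[[0,0,-0.0002],[0,0,-0.0003],[0,0,-0.0003],[0,0,-0.0003],[0,0,-0.0003],[0,0,-0.0003],[0,0,-0.0003],[0,0,-0.0003]], rotation=[[0,0,0],[0,0,0],[0,0,0],[0,0,0],[0,0,0],[0,0,0],[0,0,0],[0,0,0]])

```text
time: 12.25
tcp_pos: [0.571, -0.2232, 0.2806]
tool_rot: [[-0.274, 0.962, 0.0], [0.962, 0.274, -0.0], [-0.0, 0.0, -1.0]]
ft_force: [0.4, 0.1, -1.5]
opening: 0.133
grip_force: 42.8
```

>>> step_arm(gripper=[0.005,0.005,0.005,0.005,0.005,0.005,0.005,0.005], xyz=[[0,0,-0.0002],[0,0,-0.0003],[0,0,-0.0003],[0,0,-0.0003],[0,0,-0.0003],[0,0,-0.0003],[0,0,-0.0003],[0,0,-0.0003]], rotation=[[0,0,0],[0,0,0],[0,0,0],[0,0,0],[0,0,0],[0,0,0],[0,0,0],[0,0,0]])

```text
time: 12.92
tcp_pos: [0.571, -0.2232, 0.2809]
tool_rot: [[-0.274, 0.962, -0.0], [0.962, 0.274, 0.0], [0.0, -0.0, -1.0]]
ft_force: [0.5, -0.9, -3.4]
opening: 0.132
grip_force: 42.8
```

>>> step_arm(gripper=[0.005,0.005,0.005,0.005,0.005,0.005,0.005,0.005], xyz=[[0,0,-0.0001],[0,0,-0.0002],[0,0,-0.0002],[0,0,-0.0002],[0,0,-0.0002],[0,0,-0.0002],[0,0,-0.0002],[0,0,-0.0002]], rotation=[[0,0,0],[0,0,0],[0,0,0],[0,0,0],[0,0,0],[0,0,0],[0,0,0],[0,0,0]])

```text
time: 13.58
tcp_pos: [0.571, -0.2232, 0.281]
tool_rot: [[-0.274, 0.962, -0.0], [0.962, 0.274, 0.0], [0.0, -0.0, -1.0]]
ft_force: [0.3, 1.2, -3.9]
opening: 0.136
grip_force: 42.6
```

Light contact (about −1.7 N) at TCP z ≈ 0.281. Drop 4 mm and slide 75 mm out along about 12.5°, then feel again.

>>> step_arm(gripper=[0.005,0.005,0.005,0.005,0.005,0.005,0.005,0.005], xyz=[[0,0,0.002],[0,0,0.004],[0,-0.005,0.003],[0,-0.013,0.0011],[0,-0.022,-0.0009],[0,-0.03,-0.0026],[0,-0.036,-0.004],[0,-0.04,-0.0048]], rotation=[[0,0,0],[0,0,0],[0,0,0],[0,0,0],[0,0,0],[0,0,0],[0,0,0],[0,0,0]])

```text
time: 14.25
tcp_pos: [0.5315, -0.2346, 0.2866]
tool_rot: [[-0.273, 0.962, 0.001], [0.962, 0.273, -0.001], [-0.001, 0.0, -1.0]]
ft_force: [0.5, -0.1, -2.6]
opening: 0.13
grip_force: 42.9
```

>>> step_arm(gripper=[0.005,0.005,0.005,0.005,0.005,0.005,0.005,0.005], xyz=[[0,-0.004,-0.0009],[0,-0.01,-0.0022],[0,-0.017,-0.0037],[0,-0.024,-0.0053],[0,-0.03,-0.0067],[0,-0.034,-0.0075],[0,-0.035,-0.0078],[0,-0.035,-0.0078]], rotation=[[0,0,0],[0,0,0],[0,0,0],[0,0,0],[0,0,0],[0,0,0],[0,0,0],[0,0,0]])

```text
time: 14.92
tcp_pos: [0.4986, -0.2439, 0.2939]
tool_rot: [[-0.273, 0.962, 0.0], [0.962, 0.273, -0.0], [-0.0, 0.0, -1.0]]
ft_force: [-0.1, 0.3, -1.7]
opening: 0.134
grip_force: 42.9
```

>>> step_arm(gripper=[0.005,0.005,0.005,0.005,0.005,0.005,0.005,0.005], xyz=[[0,0,-0.0003],[0,0,-0.0006],[0,0,-0.0009],[0,0,-0.001],[0,0,-0.001],[0,0,-0.001],[0,0,-0.001],[0,0,-0.001]], rotation=[[0,0,0],[0,0,0],[0,0,0],[0,0,0],[0,0,0],[0,0,0],[0,0,0],[0,0,0]])

```text
time: 15.58
tcp_pos: [0.4988, -0.2437, 0.2946]
tool_rot: [[-0.274, 0.962, -0.0], [0.962, 0.274, 0.0], [0.0, -0.0, -1.0]]
ft_force: [-0.2, 0.3, -2.6]
opening: 0.134
grip_force: 42.9
```

>>> step_arm(gripper=[0.005,0.005,0.005,0.005,0.005,0.005,0.005,0.005], xyz=[[0,0,-0.0003],[0,0,-0.0005],[0,0,-0.0005],[0,0,-0.0005],[0,0,-0.0005],[0,0,-0.0005],[0,0,-0.0005],[0,0,-0.0005]], rotation=[[0,0,0],[0,0,0],[0,0,0],[0,0,0],[0,0,0],[0,0,0],[0,0,0],[0,0,0]])

```text
time: 16.25
tcp_pos: [0.4988, -0.2437, 0.2952]
tool_rot: [[-0.274, 0.962, 0.0], [0.962, 0.274, -0.0], [-0.0, 0.0, -1.0]]
ft_force: [-0.6, -0.9, -1.8]
opening: 0.132
grip_force: 42.9
```

>>> step_arm(gripper=[0.005,0.005,0.005,0.005,0.005,0.005,0.005,0.005], xyz=[[0,0,-0.0003],[0,0,-0.0005],[0,0,-0.0005],[0,0,-0.0005],[0,0,-0.0005],[0,0,-0.0005],[0,0,-0.0005],[0,0,-0.0005]], rotation=[[0,0,0],[0,0,0],[0,0,0],[0,0,0],[0,0,0],[0,0,0],[0,0,0],[0,0,0]])

```text
time: 16.92
tcp_pos: [0.4988, -0.2438, 0.2957]
tool_rot: [[-0.274, 0.962, -0.0], [0.962, 0.274, -0.0], [-0.0, -0.0, -1.0]]
ft_force: [-0.2, 0.1, -1.2]
opening: 0.128
grip_force: 42.9
```

>>> step_arm(gripper=[0.005,0.005,0.005,0.005,0.005,0.005,0.005,0.005], xyz=[[0,0,-0.0003],[0,0,-0.0005],[0,0,-0.0005],[0,0,-0.0005],[0,0,-0.0005],[0,0,-0.0005],[0,0,-0.0005],[0,0,-0.0005]], rotation=[[0,0,0],[0,0,0],[0,0,0],[0,0,0],[0,0,0],[0,0,0],[0,0,0],[0,0,0]])

```text
time: 17.58
tcp_pos: [0.4988, -0.2438, 0.2962]
tool_rot: [[-0.274, 0.962, -0.0], [0.962, 0.274, 0.0], [0.0, -0.0, -1.0]]
ft_force: [0.7, -0.9, -2.6]
opening: 0.129
grip_force: 42.9
```

>>> step_arm(gripper=[0.005,0.005,0.005,0.005,0.005,0.005,0.005,0.005], xyz=[[0,0,-0.0003],[0,0,-0.0005],[0,0,-0.0005],[0,0,-0.0005],[0,0,-0.0005],[0,0,-0.0005],[0,0,-0.0005],[0,0,-0.0005]], rotation=[[0,0,0],[0,0,0],[0,0,0],[0,0,0],[0,0,0],[0,0,0],[0,0,0],[0,0,0]])

```text
time: 18.25
tcp_pos: [0.4988, -0.2437, 0.2967]
tool_rot: [[-0.274, 0.962, 0.0], [0.962, 0.274, 0.0], [0.0, 0.0, -1.0]]
ft_force: [0.0, 1.0, -1.9]
opening: 0.134
grip_force: 42.9
```

>>> step_arm(gripper=[0.005,0.005,0.005,0.005,0.005,0.005,0.005,0.005], xyz=[[0,0,-0.0003],[0,0,-0.0004],[0,0,-0.0004],[0,0,-0.0004],[0,0,-0.0004],[0,0,-0.0004],[0,0,-0.0004],[0,0,-0.0004]], rotation=[[0,0,0],[0,0,0],[0,0,0],[0,0,0],[0,0,0],[0,0,0],[0,0,0],[0,0,0]])

```text
time: 18.92
tcp_pos: [0.4988, -0.2437, 0.2971]
tool_rot: [[-0.274, 0.962, -0.0], [0.962, 0.274, 0.0], [0.0, 0.0, -1.0]]
ft_force: [-0.1, 0.3, -2.5]
opening: 0.136
grip_force: 42.9
```

>>> step_arm(gripper=[0.005,0.005,0.005,0.005,0.005,0.005,0.005,0.005], xyz=[[0,0,-0.0003],[0,0,-0.0004],[0,0,-0.0004],[0,0,-0.0004],[0,0,-0.0004],[0,0,-0.0004],[0,0,-0.0004],[0,0,-0.0004]], rotation=[[0,0,0],[0,0,0],[0,0,0],[0,0,0],[0,0,0],[0,0,0],[0,0,0],[0,0,0]])

```text
time: 19.58
tcp_pos: [0.4989, -0.2437, 0.2975]
tool_rot: [[-0.274, 0.962, 0.0], [0.962, 0.274, 0.0], [0.0, 0.0, -1.0]]
ft_force: [-0.3, 0.6, -2.9]
opening: 0.126
grip_force: 42.9
```

>>> step_arm(gripper=[0.005,0.005,0.005,0.005,0.005,0.005,0.005,0.005], xyz=[[0,0,-0.0002],[0,0,-0.0003],[0,0,-0.0003],[0,0,-0.0003],[0,0,-0.0003],[0,0,-0.0003],[0,0,-0.0003],[0,0,-0.0003]], rotation=[[0,0,0],[0,0,0],[0,0,0],[0,0,0],[0,0,0],[0,0,0],[0,0,0],[0,0,0]])

```text
time: 20.25
tcp_pos: [0.4988, -0.2438, 0.2978]
tool_rot: [[-0.274, 0.962, -0.0], [0.962, 0.274, -0.0], [0.0, -0.0, -1.0]]
ft_force: [-0.1, -0.6, -1.5]
opening: 0.131
grip_force: 42.9
```

>>> step_arm(gripper=[0.005,0.005,0.005,0.005,0.005,0.005,0.005,0.005], xyz=[[0,0,-0.0002],[0,0,-0.0004],[0,0,-0.0004],[0,0,-0.0004],[0,0,-0.0004],[0,0,-0.0004],[0,0,-0.0004],[0,0,-0.0004]], rotation=[[0,0,0],[0,0,0],[0,0,0],[0,0,0],[0,0,0],[0,0,0],[0,0,0],[0,0,0]])

```text
time: 20.92
tcp_pos: [0.4988, -0.2437, 0.2981]
tool_rot: [[-0.274, 0.962, -0.0], [0.962, 0.274, 0.0], [0.0, -0.0, -1.0]]
ft_force: [0.2, -0.9, -3.5]
opening: 0.134
grip_force: 42.7
```

>>> step_arm(gripper=[0.005,0.005,0.005,0.005,0.005,0.005,0.005,0.005], xyz=[[0,0,-0.0001],[0,0,-0.0002],[0,0,-0.0002],[0,0,-0.0002],[0,0,-0.0002],[0,0,-0.0002],[0,0,-0.0002],[0,0,-0.0002]], rotation=[[0,0,0],[0,0,0],[0,0,0],[0,0,0],[0,0,0],[0,0,0],[0,0,0],[0,0,0]])

```text
time: 21.58
tcp_pos: [0.4988, -0.2437, 0.2983]
tool_rot: [[-0.274, 0.962, -0.0], [0.962, 0.274, 0.0], [0.0, -0.0, -1.0]]
ft_force: [0.5, 0.6, -6.2]
opening: 0.135
grip_force: 42.4
```

Contact at 0.298 at 75 mm out gives a slope of 0.231 (13°). Back off 1.8 mm and slide past the tip.

>>> step_arm(gripper=[0.005,0.005,0.005,0.005,0.005,0.005,0.005,0.005], xyz=[[0,0,0.001],[0,0,0.0018],[0,-0.002,0.0013],[0,-0.005,0.0006],[0,-0.008,0],[0,-0.011,-0.0007],[0,-0.0135,-0.0013],[0,-0.015,-0.0017]], rotation=[[0,0,0],[0,0,0],[0,0,0],[0,0,0],[0,0,0],[0,0,0],[0,0,0],[0,0,0]])

```text
time: 22.25
tcp_pos: [0.484, -0.248, 0.3003]
tool_rot: [[-0.273, 0.962, 0.0], [0.962, 0.273, -0.0], [-0.0, 0.0, -1.0]]
ft_force: [-0.1, -0.1, -2.1]
opening: 0.131
grip_force: 42.8
```

```bash
python3 - <<'E'
from station import ctrl
import cv2,pickle,numpy as np
f=ctrl.grab_frame("side");im=f["frame"][120:195,235:335,::-1];a=cv2.resize(im,None,fx=8,fy=8,interpolation=cv2.INTER_CUBIC)
cv2.imwrite("pics/s2.png",a);o=ctrl.get_obs();print(o["tcp_pos"],o["ft_force"])
E
```

```text
[ 0.48395269 -0.24803288  0.30041265] [ 0.18700251 -0.47130841 -2.30415378]
```

View pics/s2.png

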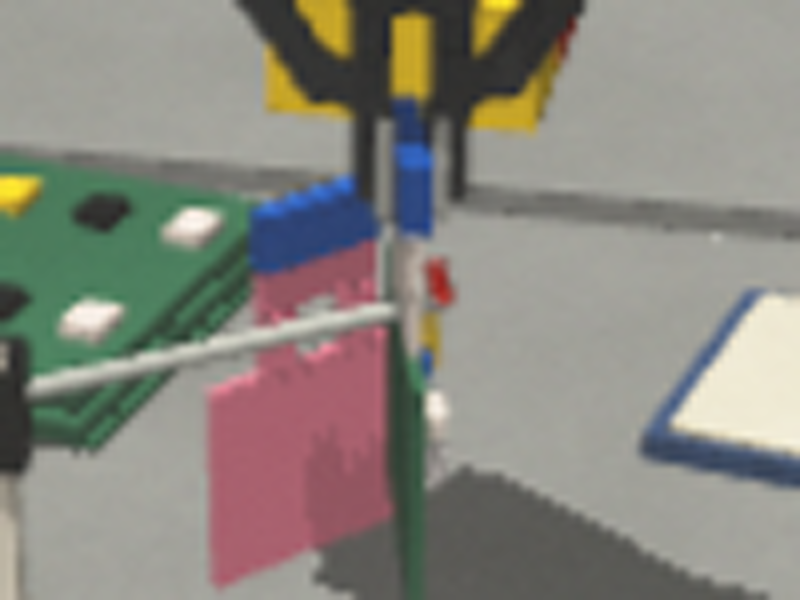

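The board is still inside the tip (red at (440,280) in the crop, rod at (390,310)), no contact. Continue.

>>> step_arm(gripper=[0.005,0.005,0.005,0.005,0.005,0.005,0.005,0.005], xyz=[[0,0,0.0005],[0,-0.002,0],[0,-0.004,-0.0004],[0,-0.0065,-0.001],[0,-0.009,-0.0016],[0,-0.011,-0.002],[0,-0.012,-0.0023],[0,-0.012,-0.0023]], rotation=[[0,0,0],[0,0,0],[0,0,0],[0,0,0],[0,0,0],[0,0,0],[0,0,0],[0,0,0]])

```text
time: 22.97
tcp_pos: [0.4727, -0.2512, 0.3025]
tool_rot: [[-0.273, 0.962, 0.0], [0.962, 0.273, -0.0], [-0.0, 0.0, -1.0]]
ft_force: [-0.2, -0.1, -1.2]
opening: 0.132
grip_force: 42.8
```

>>> step_arm(gripper=[0.005,0.005,0.005,0.005,0.005,0.005,0.005,0.005], xyz=[[0,-0.002,-0.0005],[0,-0.005,-0.0011],[0,-0.008,-0.0018],[0,-0.011,-0.0025],[0,-0.014,-0.0032],[0,-0.017,-0.0039],[0,-0.019,-0.0044],[0,-0.02,-0.0046]], rotation=[[0,0,0],[0,0,0],[0,0,0],[0,0,0],[0,0,0],[0,0,0],[0,0,0],[0,0,0]])

```text
time: 23.63
tcp_pos: [0.4533, -0.2567, 0.3072]
tool_rot: [[-0.273, 0.962, 0.0], [0.962, 0.273, -0.0], [-0.0, 0.0, -1.0]]
ft_force: [0.3, 0.0, -2.2]
opening: 0.131
grip_force: 42.8
```

>>> step_arm(gripper=[0.005,0.005,0.005,0.005,0.005,0.005,0.005,0.005], xyz=[[0,-0.003,-0.0007],[0,-0.007,-0.0016],[0,-0.012,-0.0028],[0,-0.017,-0.004],[0,-0.022,-0.005],[0,-0.027,-0.006],[0,-0.03,-0.007],[0,-0.03,-0.007]], rotation=[[0,0,0],[0,0,0],[0,0,0],[0,0,0],[0,0,0],[0,0,0],[0,0,0],[0,0,0]])

```text
time: 24.3
tcp_pos: [0.4242, -0.265, 0.3144]
tool_rot: [[-0.273, 0.962, 0.0], [0.962, 0.273, -0.0], [-0.0, 0.0, -1.0]]
ft_force: [0.9, -0.0, -1.5]
opening: 0.132
grip_force: 42.9
```

```bash
python3 - <<'E'
from station import ctrl
o=ctrl.get_obs();print(o["time"],o["tcp_pos"],o["ft_force"])
from h import *
f=ctrl.grab_frame("side")
for n,c in(("blue",BLUE),("red",RED)):print(n,[(b[0].round(1).tolist(),b[1]) for b in blobs(f,*c,(240,110,80,80),5)])
E
python3 go.py .562 .1892 .42 11.8
```

```text
24.3 [ 0.42420017 -0.26503745  0.31436199] [ 0.92679851 -0.02592012 -1.53297251]
blue [([309.3, 135.9], np.int32(59)), ([273.6, 147.3], np.int32(131))]
red [([280.6, 110.4], np.int32(22)), ([297.1, 111.1], np.int32(15)), ([289.5, 155.0], np.int32(8))]
shift [ 0.3993  0.2563 -0.1058] turn [0.0182 0.0212 4.0476] t 24.35 p [ 0.4245 -0.265   0.3142] F [ 0.2765 -0.2676 -2.3981] q [-0.7259  0.1705 -0.0681  1.3317  0.0001  0.5683]
```

Board is off the peg, 150 mm out, tip unmoved. Carrying to above the groove, high.

>>> step_arm(gripper=[0.005,0.005,0.005,0.005,0.005,0.005,0.005,0.005], xyz=[[0,0,-0.01],[0.005,0,-0.03],[0.015,0,-0.05],[0.03,0,-0.07],[0.05,0,-0.09],[0.07,0.005,-0.1],[0.09,0.015,-0.105],[0.11,0.03,-0.105]], rotation=[[0,0,0],[0,0,0],[0,0,0],[0,0,0],[0,0,0],[0,0,0],[0,0,0],[0,0,0]])

```text
time: 25.02
tcp_pos: [0.4232, -0.15, 0.4213]
tool_rot: [[-0.273, 0.962, 0.003], [0.962, 0.273, -0.002], [-0.002, 0.002, -1.0]]
ft_force: [0.2, -0.8, -3.1]
opening: 0.137
grip_force: 42.8
```

>>> step_arm(gripper=[0.005,0.005,0.005,0.005,0.005,0.005,0.005,0.005], xyz=[[0.02,0.015,0],[0.042,0.032,0],[0.064,0.05,0],[0.086,0.067,0],[0.108,0.084,0],[0.13,0.101,0],[0.148,0.115,0],[0.16,0.125,0]], rotation=[[0,0,0.5],[0,0,1],[0,0,1.5],[0,0,2],[0,0,2.5],[0,0,3],[0,0,3.5],[0,0,4]])

```text
time: 25.68
tcp_pos: [0.5005, 0.0395, 0.4196]
tool_rot: [[-0.207, 0.978, 0.001], [0.978, 0.207, 0.0], [0.0, 0.001, -1.0]]
ft_force: [-0.5, -0.5, -2.7]
opening: 0.134
grip_force: 42.8
```

```bash
python3 go.py .562 .1892 .36 11.8
```

```text
shift [0.1337 0.0911 0.0597] turn [ 0.0327 -0.0162  0.1507] t 25.6833 p [0.5005 0.0395 0.4196] F [-0.5253 -0.5354 -2.7214] q [-0.0888  0.1675  0.1928  1.5956  0.0004  1.2735]
```

>>> step_arm(gripper=[0.005,0.005,0.005,0.005,0.005,0.005,0.005,0.005], xyz=[[0.02,0.014,0],[0.042,0.029,0],[0.064,0.044,0.01],[0.086,0.059,0.02],[0.108,0.074,0.03],[0.124,0.085,0.045],[0.132,0.09,0.055],[0.134,0.091,0.06]], rotation=[[0,0,0],[0,0,0],[0,0,0],[0,0,0],[0,0,0],[0,0,0],[0,0,0],[0,0,0]])

```text
time: 26.35
tcp_pos: [0.5616, 0.1887, 0.3574]
tool_rot: [[-0.208, 0.978, -0.002], [0.978, 0.208, -0.0], [0.0, -0.002, -1.0]]
ft_force: [0.2, -1.0, -2.0]
opening: 0.135
grip_force: 42.8
```

>>> step_arm(gripper=[0.005,0.005,0.005,0.005,0.005,0.005,0.005,0.005], xyz=[[0,0,0.005],[0,0,0.015],[0,0,0.03],[0,0,0.045],[0,0,0.055],[0,0,0.06],[0,0,0.06],[0,0,0.06]], rotation=[[0,0,0],[0,0,0],[0,0,0],[0,0,0],[0,0,0],[0,0,0],[0,0,0],[0,0,0]])

```text
time: 27.02
tcp_pos: [0.5615, 0.1867, 0.2996]
tool_rot: [[-0.205, 0.979, 0.001], [0.979, 0.205, 0.0], [-0.0, 0.001, -1.0]]
ft_force: [-0.2, 0.1, -2.4]
opening: 0.131
grip_force: 42.8
```

```bash
python3 go.py .562 .1892 .2165 11.8; python3 - <<'E'
from station import ctrl
import cv2,pickle,numpy as np
r=lambda im,y,x,h,w,s: cv2.resize(im[y:y+h,x:x+w,::-1],None,fx=s,fy=s,interpolation=cv2.INTER_CUBIC)
f={n:ctrl.grab_frame(n) for n in("side","top","wrist")};pickle.dump(f,open("d3.pkl","wb"))
a=np.hstack([r(f["side"]["frame"],220,155,135,100,4)[:540],cv2.resize(f["wrist"]["frame"][:,:,::-1],(400,300)).repeat(1,0) if 0 else np.vstack([cv2.resize(f["wrist"]["frame"][:,:,::-1],(400,300)),r(f["top"]["frame"],120,110,60,100,4)])])
cv2.imwrite("pics/c3.png",a)
E
```

```text
shift [0.0023 0.0009 0.0831] turn [0.0374 0.0045 0.048 ] t 27.0167 p [0.5615 0.1867 0.2996] F [-0.1721  0.1345 -2.4293] q [ 0.1793  0.3315  0.1149  1.3536 -0.0001  1.5433]
```

View pics/c3.png

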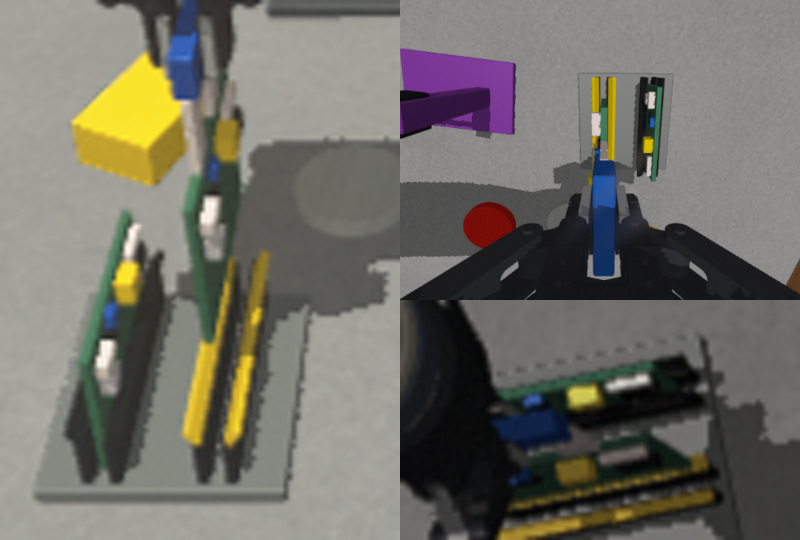

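The board hangs upright above the yellow lips (lips at (210,350) and (247,350) in the left crop), components facing away from the second board, as there. Cross-checking the groove's centre from the other views.

```bash
python3 - <<'E'
from h import *; import pickle
np.set_printoptions(precision=4,suppress=True)
d=pickle.load(open("d0.pkl","rb"));f=pickle.load(open("d3.pkl","rb"));T,S=d["top"],d["side"];W=f["wrist"]
a=np.radians(11.8);ex=np.array([np.cos(a),np.sin(a)]);ey=np.array([-ex[1],ex[0]])
print("target",np.array([.562,.1892])@ex,np.array([.562,.1892])@ey)
bt=blobs(T,*YEL,(125,153,70,32));bs=blobs(S,*YEL,(195,275,35,65))
# outermost ends in x' of the pair (lip top edges), and y' ends
for n,F,B in(("top",T,bt),("side",S,bs)):
    for c,_,r in B:
        Q=np.array([plane(F,p,.047)[:2] for p in cv2.boxPoints(r)]);print(n,"x'",np.sort(Q@ex),"y'",np.sort(Q@ey))
print("tri",tri(T,bt[0][0],S,bs[0][0]),tri(T,bt[1][0],S,bs[1][0]))
for c,A,r in blobs(W,*YEL,(265,90,45,170),25):
    Q=np.array([plane(W,p,.047)[:2] for p in cv2.boxPoints(r)]);print("wrist",c,A,"x'",np.sort(Q@ex),"y'",np.sort(Q@ey))
hsv=cv2.cvtColor(W["frame"],cv2.COLOR_RGB2HSV);m=cv2.inRange(hsv,*YEL)
for v in(112,118,125,132,140):
    c=np.flatnonzero(m[v,260:312])+260
    if len(c):
        g=np.split(c,np.flatnonzero(np.diff(c)>1)+1);print(v,[(q[0],q[-1],round(float(plane(W,(q.mean(),v),.047)[:2]@ex),4)) for q in g])
E
```

```text
target 0.5888141254925338 0.07027492881862463
top x' [0.5941 0.5941 0.6036 0.6036] y' [0.0062 0.0062 0.1347 0.1348]
top x' [0.5742 0.5749 0.5825 0.5832] y' [0.0058 0.0058 0.1342 0.1342]
side x' [0.5917 0.5921 0.6024 0.6034] y' [0.0076 0.0106 0.1424 0.1447]
side x' [0.5709 0.5726 0.5811 0.5815] y' [0.0076 0.01   0.1435 0.1454]
tri (array([0.5727, 0.1939, 0.0367]), np.float64(0.0014212152359349434)) (array([0.5535, 0.1894, 0.0328]), np.float64(0.0014699181855143322))
wrist [273.4918 132.2193] 488 x' [0.5731 0.5737 0.5822 0.5824] y' [0.0955 0.0955 0.1373 0.1373]
wrist [295.4621 163.4103] 1121 x' [0.5937 0.5943 0.6024 0.6039] y' [0.0303 0.0303 0.1373 0.1373]
wrist [272.3252 202.5337] 163 x' [0.5731 0.5736 0.5818 0.582 ] y' [0.0241 0.0241 0.0629 0.0629]
wrist [266.5 250. ] 68 x' [0.5688 0.5691 0.5718 0.572 ] y' [-0.0054 -0.0054  0.0116  0.0117]
112 [(np.int64(269), np.int64(278), 0.5784), (np.int64(291), np.int64(301), 0.598)]
118 [(np.int64(269), np.int64(278), 0.5784), (np.int64(291), np.int64(301), 0.5981)]
125 [(np.int64(268), np.int64(278), 0.5779), (np.int64(291), np.int64(301), 0.5982)]
132 [(np.int64(269), np.int64(278), 0.5783), (np.int64(291), np.int64(300), 0.5978)]
140 [(np.int64(269), np.int64(278), 0.5782), (np.int64(291), np.int64(300), 0.5978)]
```

>>> step_arm(gripper=[0.005,0.005,0.005,0.005,0.005,0.005,0.005,0.005], xyz=[[0.001,0,0.004],[0.002,0,0.01],[0.003,0.0004,0.018],[0.003,0.0004,0.025],[0.003,0.0004,0.03],[0.003,0.0004,0.03],[0.003,0.0004,0.03],[0.003,0.0004,0.03]], rotation=[[0,0,0],[0,0,0],[0,0,0],[0,0,0],[0,0,0],[0,0,0],[0,0,0],[0,0,0]])

```text
time: 27.83
tcp_pos: [0.5613, 0.1902, 0.2691]
tool_rot: [[-0.206, 0.979, 0.0], [0.979, 0.206, 0.0], [0.0, 0.0, -1.0]]
ft_force: [-0.5, 0.1, -2.0]
opening: 0.13
grip_force: 42.8
```

```bash
python3 go.py .5613 .1898 .2165 11.8; python3 - <<'E'
from station import ctrl
from h import *
f=ctrl.grab_frame("wrist");hsv=cv2.cvtColor(f["frame"],cv2.COLOR_RGB2HSV)
cv2.imwrite("pics/w4.png",cv2.resize(f["frame"][60:300,200:360,::-1],None,fx=2.5,fy=2.5,interpolation=cv2.INTER_CUBIC))
E
```

```text
shift [-0.0004 -0.0001  0.0526] turn [ 0.0118 -0.      0.0789] t 27.8333 p [0.5613 0.1902 0.2691] F [-0.4568  0.1493 -2.0055] q [0.1851 0.3427 0.0541 1.282  0.     1.5486]
```

View pics/w4.png

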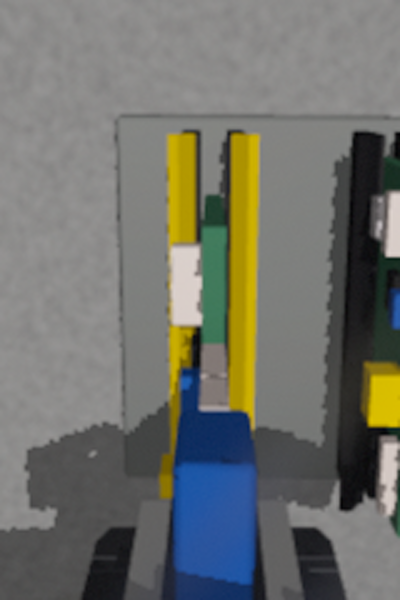

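Board's edge (columns 203–227) lies midway between the lips (200–228). Lowering.

>>> step_arm(gripper=[0.005,0.005,0.005,0.005,0.005,0.005,0.005,0.005], xyz=[[0,0,0.003],[0,0,0.007],[0,0,0.012],[0,0,0.017],[0,0,0.021],[0,0,0.024],[0,0,0.025],[0,0,0.025]], rotation=[[0,0,0],[0,0,0],[0,0,0],[0,0,0],[0,0,0],[0,0,0],[0,0,0],[0,0,0]])

```text
time: 28.55
tcp_pos: [0.5611, 0.1901, 0.2436]
tool_rot: [[-0.206, 0.979, -0.001], [0.979, 0.206, -0.0], [0.0, -0.001, -1.0]]
ft_force: [0.1, -0.2, -1.5]
opening: 0.134
grip_force: 42.8
```

>>> step_arm(gripper=[0.005,0.005,0.005,0.005,0.005,0.005,0.005,0.005], xyz=[[0,0,0.003],[0,0,0.006],[0,0,0.01],[0,0,0.014],[0,0,0.018],[0,0,0.021],[0,0,0.022],[0,0,0.022]], rotation=[[0,0,0],[0,0,0],[0,0,0],[0,0,0],[0,0,0],[0,0,0],[0,0,0],[0,0,0]])

```text
time: 29.22
tcp_pos: [0.5611, 0.1901, 0.2216]
tool_rot: [[-0.206, 0.979, -0.001], [0.979, 0.206, -0.0], [0.0, -0.001, -1.0]]
ft_force: [0.2, -0.4, -0.7]
opening: 0.134
grip_force: 42.8
```

Floor is expected near 0.2165; feel down.

>>> step_arm(gripper=[0.005,0.005,0.005,0.005,0.005,0.005,0.005,0.005], xyz=[[0,0,0.0005],[0,0,0.001],[0,0,0.0015],[0,0,0.002],[0,0,0.002],[0,0,0.002],[0,0,0.002],[0,0,0.002]], rotation=[[0,0,0],[0,0,0],[0,0,0],[0,0,0],[0,0,0],[0,0,0],[0,0,0],[0,0,0]])

```text
time: 29.88
tcp_pos: [0.5612, 0.1902, 0.22]
tool_rot: [[-0.206, 0.979, 0.0], [0.979, 0.206, 0.0], [0.0, 0.0, -1.0]]
ft_force: [0.4, 0.2, -2.0]
opening: 0.135
grip_force: 42.8
```

>>> step_arm(gripper=[0.005,0.005,0.005,0.005,0.005,0.005,0.005,0.005], xyz=[[0,0,0.0005],[0,0,0.001],[0,0,0.001],[0,0,0.001],[0,0,0.001],[0,0,0.001],[0,0,0.001],[0,0,0.001]], rotation=[[0,0,0],[0,0,0],[0,0,0],[0,0,0],[0,0,0],[0,0,0],[0,0,0],[0,0,0]])

```text
time: 30.55
tcp_pos: [0.5612, 0.1902, 0.219]
tool_rot: [[-0.206, 0.979, 0.0], [0.979, 0.206, 0.0], [0.0, 0.0, -1.0]]
ft_force: [0.5, 0.1, -2.5]
opening: 0.13
grip_force: 42.8
```

>>> step_arm(gripper=[0.005,0.005,0.005,0.005,0.005,0.005,0.005,0.005], xyz=[[0,0,0.0005],[0,0,0.001],[0,0,0.001],[0,0,0.001],[0,0,0.001],[0,0,0.001],[0,0,0.001],[0,0,0.001]], rotation=[[0,0,0],[0,0,0],[0,0,0],[0,0,0],[0,0,0],[0,0,0],[0,0,0],[0,0,0]])

```text
time: 31.22
tcp_pos: [0.5612, 0.1902, 0.218]
tool_rot: [[-0.206, 0.979, 0.0], [0.979, 0.206, -0.0], [-0.0, 0.0, -1.0]]
ft_force: [0.4, -0.3, -2.2]
opening: 0.133
grip_force: 42.8
```

>>> step_arm(gripper=[0.005,0.005,0.005,0.005,0.005,0.005,0.005,0.005], xyz=[[0,0,0.0002],[0,0,0.0005],[0,0,0.0005],[0,0,0.0005],[0,0,0.0005],[0,0,0.0005],[0,0,0.0005],[0,0,0.0005]], rotation=[[0,0,0],[0,0,0],[0,0,0],[0,0,0],[0,0,0],[0,0,0],[0,0,0],[0,0,0]])

```text
time: 31.88
tcp_pos: [0.5613, 0.1902, 0.2176]
tool_rot: [[-0.206, 0.979, 0.0], [0.979, 0.206, -0.0], [-0.0, 0.0, -1.0]]
ft_force: [-0.7, -0.7, -0.3]
opening: 0.134
grip_force: 43.1
```

>>> step_arm(gripper=[0.005,0.005,0.005,0.005,0.005,0.005,0.005,0.005], xyz=[[0,0,0.0002],[0,0,0.0003],[0,0,0.0003],[0,0,0.0003],[0,0,0.0003],[0,0,0.0003],[0,0,0.0003],[0,0,0.0003]], rotation=[[0,0,0],[0,0,0],[0,0,0],[0,0,0],[0,0,0],[0,0,0],[0,0,0],[0,0,0]])

```text
time: 32.55
tcp_pos: [0.5614, 0.1901, 0.2175]
tool_rot: [[-0.206, 0.979, 0.001], [0.979, 0.206, -0.0], [-0.0, 0.001, -1.0]]
ft_force: [-0.1, -1.6, 5.9]
opening: 0.132
grip_force: 43.9
```

Floor reached (+6 N). Release and retreat straight up.

>>> step_arm(gripper=[0.014,0.016,0.02,0.026,0.034,0.042,0.05,0.05], xyz=[[0,0,-0.0002],[0,0,-0.0002],[0,0,-0.0002],[0,0,-0.0002],[0,0,-0.0002],[0,0,-0.0002],[0,0,-0.0002],[0,0,-0.0002]], rotation=[[0,0,0],[0,0,0],[0,0,0],[0,0,0],[0,0,0],[0,0,0],[0,0,0],[0,0,0]])

```text
time: 33.22
tcp_pos: [0.5612, 0.1902, 0.2173]
tool_rot: [[-0.206, 0.979, -0.0], [0.979, 0.206, 0.0], [0.0, -0.0, -1.0]]
ft_force: [-0.3, 0.7, 0.6]
opening: 0.583
grip_force: 0.0
```

>>> step_arm(gripper=[0.05,0.05,0.05,0.05,0.05,0.05,0.05,0.05], xyz=[[0,0,-0.005],[0,0,-0.015],[0,0,-0.03],[0,0,-0.05],[0,0,-0.07],[0,0,-0.09],[0,0,-0.105],[0,0,-0.11]], rotation=[[0,0,0],[0,0,0],[0,0,0],[0,0,0],[0,0,0],[0,0,0],[0,0,0],[0,0,0]])

```text
time: 33.88
tcp_pos: [0.5616, 0.1903, 0.3309]
tool_rot: [[-0.206, 0.979, 0.004], [0.979, 0.206, 0.001], [-0.0, 0.004, -1.0]]
ft_force: [-1.5, -0.3, -0.3]
opening: 0.583
grip_force: 0.0
```

```bash
python3 - <<'E'
from station import ctrl
import cv2,numpy as np
o=ctrl.get_obs();print(o["tcp_pos"],o["ft_force"],o["time"])
s=ctrl.grab_frame("side")["frame"][:,:,::-1];w=ctrl.grab_frame("wrist")["frame"][:,:,::-1]
r=lambda im,y,x,h,W,k: cv2.resize(im[y:y+h,x:x+W],None,fx=k,fy=k,interpolation=cv2.INTER_CUBIC)
cv2.imwrite("pics/f.png",np.hstack([r(s,225,150,120,100,4),cv2.resize(w[60:420,120:420],(400,480))]))
E
```

```text
[0.5615806  0.19025342 0.33092221] [-1.49734755 -0.27275245 -0.3359378 ] 33.8833
```

View pics/f.png

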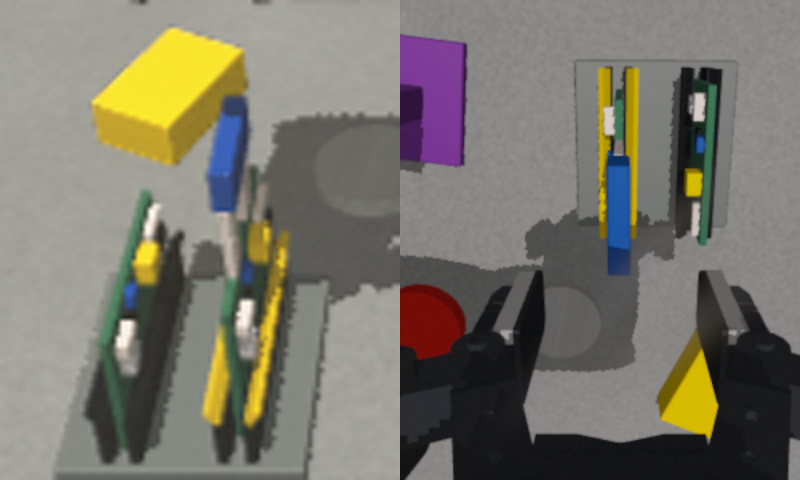

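The board stands upright in the yellow-edged groove (blue bar at (228,150) on the left), the hand is clear, and everything else in view is in place. Handing in.

```bash
python3 -c "
from station import ctrl
print(ctrl.sign_off())"
```

```text
the job is handed in; nothing more can be done
None
```

The circuit board is off the peg and stands upright on the floor of the yellow-edged groove, released only after I felt the floor; the highest force I saw while it was on the peg was about 4 N. The job is handed in at about 34 s.

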